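# Repack a filament dry box and shut its lid

### The arm

A 6-joint arm with a two-finger parallel gripper is mounted at the origin on the work surface. World frame = base frame: x ahead of the robot, y to its left, z up, the work surface at z = 0. Lengths are in m, angles in rad, forces in N, time in s.
With the tool pointing down it reaches from about 0.25 to 0.85 m from the base axis. Payload 12.5 kg.
Tool frame: the origin (TCP) lies between the finger pads; the fingertips stand 19 mm ahead of it and the grasp point (between the pads) is the TCP (manip.tcp_to_tips is the distance from the TCP to the fingertips, in m); z points along the fingers, x is the direction in which the jaws open and shut, and the axes are right-handed (so a half turn about z gives the same grasp; the last joint's range is limited). The gripper opens to 93 mm and grips with 3 to 60 N. Pads are 15 mm wide; open, the fingers measure 128 mm over their backs; the gripper's body (75 mm by 188 mm) begins 65 mm behind the grasp point.
Start: joints at [-0.085, 0.351, 1.652, -0, 1.139, -0.085], TCP at [0.55, 0, 0.202] pointing down, gripper open.
Joint ranges: [-2.75, 2.75], [-0.79, 2.1], [0.01, 2.65], [-1.57, 4.71], [0.07, 3.14], [-2.87, 2.87]. Speed limits (rad/s): [2.22, 2.22, 2.79, 3.14, 3.14, 3.14].

### API

Orientations are given as a rotation vector (axis times angle).
In Python, from station import manip, vision, nets gives the robot as it stands.
- The arm moves only by the tool step_arm, never from a script. Its arguments are lists of equal length, an entry for each row: "slide": the shift along the tool's x, y, z in mm, a list of three; "delta_rot": the turn, a rotation vector about the tool's x, y, z in degrees, a list of three. In form: {"slide": [[x, y, z], ...], "delta_rot": [[wx, wy, wz], ...]}. A call has 1 to 20 rows; each row shifts and turns the pose as measured when the row begins, along the tool's axes as they then stand; what a row does not reach is not made up. A row lasts 1/10 s, in which the tool goes at most 50 mm and 8.59 degrees, less where a joint would pass 70% of its speed; a pose out of reach is approached as far as the arm can. A call is refused whole if a number of a shift passes 50 or a number of a turn 8.59, either way. A call with a gripper value outside its range is refused whole. "fingers" is the opening, from 0 (shut) to 1 (fully open), set as the call begins (left out, the last holds). The fingers move at their own pace and stop on an object; the grip force is fixed at half the most. Time passes only in rows, so rows that do not move let the fingers close. It gives the time, the measured TCP pose, the force and the opening at its end, in the units of the state.
- manip.get_state(): the state, without advancing time (a new reading comes with each control period).
- vision.capture(name): name is "scene" or "side" or "wrist"; returns a dict with "frame" (400x640x3 uint8, red, green, blue), "fx", "fy", "cx", "cy" (pixels), "rvec" (rotation vector, rad) and "tvec" (3), from world to camera coordinates, as OpenCV has them; the wrist camera has in their place "tool_from_camera" (4x4, takes a point from camera to tool coordinates, whose origin is the TCP and whose axes are the tool frame's). Camera axes: x right, y down, z forward; pixel columns grow to the right and rows downward; lengths in m; the calibration is good to about 2 mm. A picture is of the moment at which its call begins: read the wrist's pose just before it. There is no depth.
- manip.sign_off(): hands the job in, once; it reports no verdict.
Trained networks look in a picture, given as the dict that the camera call returned (one of the last four; its "shot" number tells which), for a name from the list of things; names that differ only in an ending like _2 or _b are one class to them, and where a whole thing is asked for, a point or a joint stands for the part that bears it (a point fixed in the world has none). Each returns a list of dicts, best first, with "score" (0 to 1); they miss things now and then, are a little off and sometimes report something else, mostly with a low value. They report only what shows in the picture. A call takes as long as a camera call.
- nets.masks_of(picture, query): "region" (400x640 bool, what is visible of it) and "extent" ([left, top, right, bottom] in pixels, round what is visible of it).
The state is a dict: "time": time; "q": joint angles; "dq": joint speeds; "joint_torque": joint torques, N m; "ee_pos": TCP position; "ee_rot": TCP orientation; "ft_force": force on the tool from outside, world axes, zero at the start; "wrist_torque": the same for the moment, N m; "opening": finger opening in m.
Only numpy, scipy, OpenCV 4.12 (cv2) and the standard library are available. Lean on these libraries where they do the work, as an engineer would, in place of code of your own. Each camera call takes 0.05 s, during which the arm holds its last target. There are 200 camera calls.

### The job

Stand the fresh blue desiccant canister in the open dry box, in the empty bay between the orange divider and the black rubber bumper. Then slide the divider up against it until the canister is held snugly against the bumper, with a firm press of about 10 N (never more than 20 N) held for a moment, and leave it there. Finally push the open lid gently past upright and let its own weight swing it shut, without following it down, pressing on it or throwing it; leave the other things on the table alone.

Things in the scene. Friction and masses are not known exactly. Their poses are not given: they have to be found in the camera images.
- drybox: Grey open-topped plastic box fixed to the table, 280 mm long (its own x), 170 mm wide (y), 100 mm high, walls and floor 6 mm thick. Origin: centre of its underside, x towards the bumper end. The lid is hinged along the top of its +y long wall. The bay runs from the divider to the bumper.
- bay_end (a point): Middle of the inner face of the box's +x end wall, at the level of the inner floor. Before this wall stands a black rubber bumper, 90 mm wide, 52 mm high. Its screw setting differs each time and is not measured: its pressing face stands 4 to 16 mm in from this wall, and it is rigid once set.
- divider: Orange divider plate across the inside of the box, 144 mm wide, 6 mm thick, its top 63 mm above the table. It slides along the box's x, stiffly (about 2 N of friction; it stays where left). Origin: on its pressing (+x) face, mid-width, level with the inner floor; x points to the bumper. A short flange on its back carries the finger tab.
- divider_tab (a point): Centre of the top of the divider's orange finger tab: an upright tab 12 mm thick along the box's x, 40 mm wide along y, 36 mm tall, free for its upper 33 mm; its top is 92 mm above the table. It stands 36 mm behind (-x of) the divider's pressing face.
- lid (a joint): Lid angle in rad: 0 shut, 1.57 upright, 2.0 resting back against its stop (starts at 1.85 to 2.0). The hinge is damped (0.25 N m s/rad) with 0.12 N m of friction, so the lid (0.45 to 0.75 kg) falls of itself only once 10 to 20 degrees past upright, then swings down softly. Pushed near its free edge it needs a few newtons; keep below 15 N.
- lid_hinge (a point): The lid: flat panel with blue frame and clear windows, 280 mm along the hinge, 170 mm from hinge to free edge, 10 mm thick. This point: middle of its hinge line, 100 mm above the table, on the box's +y outer top edge. Own axes: x along the hinge, -y to the free edge, z out of its outer face (up when shut; open, it faces away from the box: the face to push).
- lid_edge (a point): Middle of the lid's free edge, half-way through its thickness, 170 mm from the hinge.
- canister: The fresh desiccant canister, loose: blue upright cylinder, 60 mm diameter, 56 mm high, with a white knob on top of 22 mm diameter and 26 mm height (82 mm overall). About 0.15 to 0.28 kg. Origin: centre of its underside.
- used_canister: The used canister, same size and shape but red with a black knob; a bystander, to be left alone. Origin: centre of its underside.
- spool: Bystander: filament spool lying flat, 200 mm diameter, 66 mm high. Origin: centre of its underside.
- clip_tray: Bystander: black tray of printed clips, 90 x 130 x 45 mm. Origin: centre of its underside.
- cleaner: Bystander: white bottle, 60 mm diameter, 160 mm tall. Origin: centre of its underside.
- nozzle_jar: Bystander: small glass jar with black cap, 56 mm diameter, 60 mm tall. Origin: centre of its underside.
- scraper: Bystander: spatula with orange handle, lying on the table.
- driver: Bystander: screwdriver with yellow handle, lying on the table.

How it is judged:
On the way, in this order (a step that is already met when the one before it is completed fails the run):
1. the blue canister stands upright on the box floor in the bay, let go, with the lid still open (z of canister in the frame of drybox between 0 and 0.012 m and angle between canister's own z axis and vertical below 0.12 rad and x of canister in the frame of divider above 0.028 m and x of canister in the frame of drybox below 0.106 m and y of canister in the frame of drybox between -0.05 and 0.05 m and contact force between the fingers and canister below 0.1 N and value of joint lid above 1.6 rad and linear speed of canister below 0.01 m/s), for 0.2 s.
2. the divider presses the canister, at rest against the bumper, with 4 to 20 N for 0.3 s (z of canister in the frame of drybox between 0 and 0.012 m and angle between canister's own z axis and vertical below 0.12 rad and x of canister in the frame of divider above 0.028 m and x of canister in the frame of drybox below 0.106 m and y of canister in the frame of drybox between -0.05 and 0.05 m and contact force between divider and canister between 4 and 20 N and linear speed of canister below 0.005 m/s and value of joint lid above 1.6 rad), for 0.3 s.
3. the lid is past upright and falling by its own weight, touched by nothing (value of joint lid between 0.1 and 1.4 rad and velocity of joint lid below -0.1 rad/s and contact force between each of the fingers, the arm and lid below 0.05 N), for 0.3 s.
At the end, for the whole second after the job is handed in: The lid is shut (within 0.03 rad); the blue canister stands upright (within 0.12 rad) on the box floor in its bay, within 50 mm of the box's mid-line and at rest at the bumper end (83 to 106 mm from the box's centre); the divider is still up against it, with a gap of at most 4 mm (value of joint lid below 0.03 rad and z of canister in the frame of drybox between 0 and 0.012 m and angle between canister's own z axis and vertical below 0.12 rad and x of canister in the frame of divider between 0.028 and 0.034 m and x of canister in the frame of drybox between 0.083 and 0.106 m and y of canister in the frame of drybox between -0.05 and 0.05 m and linear speed of canister below 0.01 m/s); the robot touches nothing.
It fails at once if the divider presses the canister with more than 20 N (contact force between divider and canister above 20 N).
It fails at once if the robot pushes the lid with more than 15 N (contact force between any of the fingers, the arm and lid above 15 N).
It fails at once if the robot touches the lid when it has fallen below 0.7 rad (50 degrees past upright): following or pressing it shut (value of joint lid below 0.7 rad and contact force between any of the fingers, the arm and lid above 0.3 N).
It fails at once if the lid is thrown or slammed (faster than 2.8 rad/s) (velocity of joint lid below -2.8 rad/s).
It fails at once if a bystander is moved by more than 20 mm (distance of any of used_canister, spool, clip_tray, cleaner, nozzle_jar, scraper, driver from where it was at the start of the episode above 0.02 m).
It also fails if it takes over 72 s, if anything falls off the work surface, if the arm or the gripper's body presses on something with over 40 N, if the wrist force passes 120 N, or if a joint passes its speed limit or range.

## Working session

There is one attempt and no reset: what is moved stays moved. The work goes in short steps, Python scripts to look and compute and a tool call to move; the robot and the scene stay as the last step left them, time stands still between calls to the robot, and variables do not carry over. Pictures are saved under pics/ and viewed, about 8 in all and at most 12, crops included, and the job is handed in when it is done.

Besides the shell and the picture viewer there is one more tool, called after ">>>" as a command line: name --argument value ..., lists and objects as JSON in quotes. step_arm: Moves the arm, as the interface text tells. Its arguments: {"type":"object","properties":{"slide":{"type":"array"},"delta_rot":{"type":"array"},"fingers":{"type":"number"}},"required":["slide","delta_rot"]}

```bash
mkdir -p pics; cat > h.py <<'E'
import numpy as np, cv2
from scipy.spatial.transform import Rotation as R
from station import manip, vision, nets
def cam(p):
    K=np.array([[p['fx'],0,p['cx']],[0,p['fy'],p['cy']],[0,0,1.]])
    if 'rvec' in p and p['rvec'] is not None:
        Rm=R.from_rotvec(np.ravel(p['rvec'])).as_matrix(); return K,Rm,np.ravel(p['tvec'])
    s=p['state']; T=np.eye(4);T[:3,:3]=R.from_rotvec(s['ee_rot']).as_matrix();T[:3,3]=s['ee_pos']
    C=np.linalg.inv(T@np.array(p['tool_from_camera'])); return K,C[:3,:3],C[:3,3]
def cap(n):
    s=manip.get_state(); p=vision.capture(n)
    if n=='wrist': p['state']=s
    return p
def proj(p,X):
    K,Rm,t=cam(p); c=np.atleast_2d(X)@Rm.T+t; u=c@K.T; return u[:,:2]/u[:,2:]
def onz(p,uv,z):
    K,Rm,t=cam(p); d=Rm.T@np.linalg.inv(K)@np.array([uv[0],uv[1],1.]); o=-Rm.T@t
    return o+d*(z-o[2])/d[2]
def save(p,f,img=None):
    cv2.imwrite('pics/'+f,cv2.cvtColor(p['frame'] if img is None else img,cv2.COLOR_RGB2BGR))
E
python3 - <<'E'
from h import *
for n in ['scene','side']:
    p=cap(n); save(p,n+'0.png'); K,Rm,t=cam(p); print(n,'campos',-Rm.T@t)
    for q in ['drybox','divider','divider_tab','lid','canister','used_canister','cleaner','spool','clip_tray','nozzle_jar']:
        for m in nets.masks_of(p,q)[:2]: print(q,round(m['score'],2),np.round(m['extent']),int(m['region'].sum()))
E
```

```text
scene campos [ 1.49975205 -0.53987721  0.79331121]
drybox 0.96 [297. 133. 408. 256.] 7769
divider 0.81 [318. 195. 353. 222.] 591
divider_tab 0.57 [320. 192. 352. 221.] 603
lid 0.71 [340. 132. 412. 218.] 3151
canister 0.8 [231. 240. 250. 272.] 567
canister 0.6 [341. 131. 412. 221.] 3077
used_canister 0.89 [225. 216. 243. 242.] 464
cleaner 0.69 [166. 237. 201. 294.] 1143
cleaner 0.35 [222. 214. 240. 242.] 455
spool 0.61 [422. 165. 476. 204.] 1890
clip_tray 0.77 [250. 268. 312. 322.] 1943
nozzle_jar 0.87 [427. 222. 443. 245.] 381
side campos [ 0.48307871 -0.8785794   0.99265376]
drybox 0.56 [278. 129. 369. 238.] 6104
drybox 0.26 [287. 132. 368. 181.] 1888
divider 0.72 [304. 189. 321. 212.] 164
divider 0.43 [288. 133. 368. 184.] 1958
divider_tab 0.65 [302. 124. 343. 132.] 107
lid 0.59 [286. 133. 369. 181.] 1955
lid 0.51 [368. 158. 385. 180.] 240
canister 0.71 [330. 278. 352. 307.] 456
canister 0.64 [305. 191. 320. 209.] 148
used_canister 0.95 [284. 277. 304. 301.] 461
used_canister 0.43 [234. 364. 313. 377.] 492
cleaner 0.57 [339. 321. 365. 362.] 810
spool 0.51 [300. 122. 342. 134.] 109
clip_tray 0.75 [376. 254. 423. 302.] 1379
nozzle_jar 0.55 [366. 161. 381. 178.] 212
nozzle_jar 0.27 [237. 363. 310. 380.] 485
```

```bash
python3 - <<'E'
import cv2,numpy as np
a=cv2.imread('pics/scene0.png')[120:330,150:490]; b=cv2.imread('pics/side0.png')[110:390,220:440]
a=cv2.resize(a,None,fx=1.35*1.0,fy=1.35,interpolation=cv2.INTER_CUBIC); b=cv2.resize(b,None,fx=1.5,fy=1.5,interpolation=cv2.INTER_CUBIC)
H=max(a.shape[0],b.shape[0]); c=np.zeros((H,a.shape[1]+b.shape[1],3),np.uint8); c[:a.shape[0],:a.shape[1]]=a; c[:b.shape[0],a.shape[1]:]=b
print(c.shape); cv2.imwrite('pics/v1.png',c)
E
```

```text
(420, 789, 3)
```

View pics/v1.png

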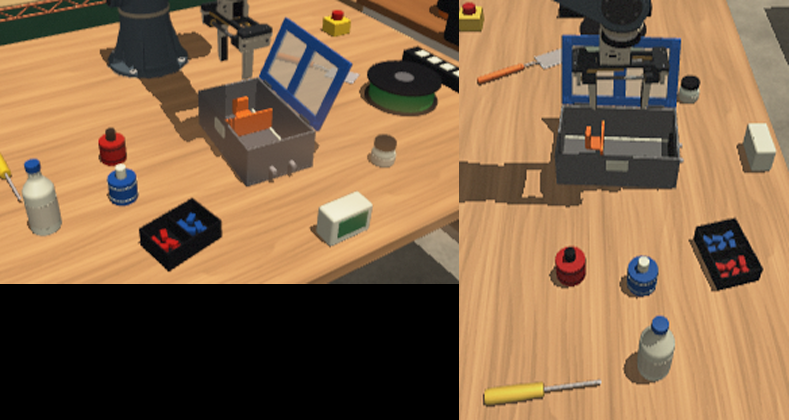

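```bash
cat >> h.py <<'E'
def poly(p,X):
    m=np.zeros(p['frame'].shape[:2],np.uint8)
    cv2.fillConvexPoly(m,cv2.convexHull(np.round(proj(p,X)*16).astype(np.int32)),1,shift=4); return m>0
def boxT(v): return R.from_euler('z',v[2]).as_matrix(),np.array([v[0],v[1],0])
def boxpts(v):
    Rm,t=boxT(v); return np.array([[sx*.14,sy*.085,z] for sx in(-1,1) for sy in(-1,1) for z in(0,.1)])@Rm.T+t
def lidpts(v):
    Rm,t=boxT(v); a=v[3]; e=np.array([0,-np.cos(a),np.sin(a)]); n=np.array([0,np.sin(a),np.cos(a)])
    return np.array([np.array([sx*.14,.085,.1])+e*r+n*h for sx in(-1,1) for r in(0,.17) for h in(0,.01)])@Rm.T+t
def cyl(x,y):
    a=np.linspace(0,2*np.pi,24); f=lambda r,z:np.c_[x+r*np.cos(a),y+r*np.sin(a),0*a+z]
    return np.r_[f(.03,0),f(.03,.056)],np.r_[f(.011,.056),f(.011,.082)]
def iou(a,b): return (a&b).sum()/max(1,(a|b).sum())
E
cat > fit.py <<'E'
from h import *
from scipy.optimize import minimize
S=cap('scene'); D=cap('side')
bm=nets.masks_of(S,'drybox')[0]['region']; lm=nets.masks_of(S,'lid')[0]['region']; bd=nets.masks_of(D,'drybox')[0]['region']
def f(v):
    b=poly(S,boxpts(v)); l=poly(S,lidpts(v)); c=poly(D,boxpts(v))|poly(D,lidpts(v))
    return -iou(b|l,bm|lm)-iou(l,lm)-.7*iou(c,bd)
best=None
for x in(.5,.58):
  for yaw in(-.2,0,.2):
    r=minimize(f,[x,.05,yaw,1.9],method='Nelder-Mead',options=dict(initial_simplex=np.array([[x,.05,yaw,1.9]]+[list(np.array([x,.05,yaw,1.9])+d) for d in np.diag([.06,.06,.15,.1])]),xatol=1e-4,fatol=1e-4))
    if best is None or r.fun<best.fun: best=r
print('box',best.x,best.fun)
def pos(cls):
    ms=[nets.masks_of(p,cls)[0]['region'] for p in(S,D)]
    def g(v): 
        A,B=cyl(*v); return -sum(iou(poly(p,A)|poly(p,B),m) for p,m in zip((S,D),ms))
    x0=onz(S,[np.nonzero(ms[0])[1].mean(),np.nonzero(ms[0])[0].mean()],.035)[:2]
    r=minimize(g,x0,method='Nelder-Mead',options=dict(initial_simplex=x0+np.array([[0,0],[.02,0],[0,.02]])));return r.x,r.fun
print('can',pos('canister')); print('used',pos('used_canister'))
for q in['cleaner','clip_tray','nozzle_jar','spool']:
    m=nets.masks_of(S,q)[0]['region'];print(q,onz(S,np.argwhere(m).mean(0)[::-1],.03))
E
python3 fit.py
```

```text
box [ 0.55370663  0.05087669 -0.08131887  1.976811  ] -2.473726415039181
can (array([ 0.58754764, -0.2935156 ]), np.float64(-1.77583672955579))
used (array([ 0.44360103, -0.26552418]), np.float64(-1.717837615559177))Traceback (most recent call last):
  File "fit.py", line 22, in <module>
    m=nets.masks_of(S,q)[0]['region'];print(q,onz(S,np.argwhere(m).mean(0)[::-1],.03))
      ~~~~~~~~~~~~~~~~~~^^^
IndexError: list index out of range
```

```bash
python3 - <<'E'
from h import *
s=manip.get_state(); print(s['time'],s['ee_pos'],s['ee_rot'],s['opening'],s['ft_force']); print(np.round(R.from_rotvec(s['ee_rot']).as_matrix(),3))
D=cap('side')
print('cleaner base',onz(D,[352,358],0),'trayc',onz(D,[400,280],.045))
m=nets.masks_of(D,'cleaner')[0]; print(m['extent'])
E
```

```text
1.6 [5.49986271e-01 2.92030656e-05 2.02234438e-01] [ 3.14158434e+00  4.56322185e-05 -8.02134382e-06] 0.09295708379989082 [ 0.25458713 -0.3096488  -0.05860105]
[[ 1.  0. -0.]
 [ 0. -1. -0.]
 [-0.  0. -1.]]
cleaner base [ 0.60250894 -0.47288639  0.        ] trayc [ 0.76624237 -0.26221704  0.045     ]
[339.7, 318.6, 364.5, 363.2]
```

>>> step_arm --slide '[[4, 29, -5], [4, 29, -5], [4, 29, -5], [4, 29, -5], [4, 29, -5], [4, 29, -5], [4, 29, -5], [4, 29, -5], [4, 29, -5], [4, 29, -5], [0, 0, 0], [0, 0, 0]]' --delta_rot '[[0, 0, 0], [0, 0, 0], [0, 0, 0], [0, 0, 0], [0, 0, 0], [0, 0, 0], [0, 0, 0], [0, 0, 0], [0, 0, 0], [0, 0, 0], [0, 0, 0], [0, 0, 0]]' --fingers 0.6

```text
time: 2.9
ee_pos: [0.591, -0.3011, 0.2532]
ee_rot: [-3.141, -0.003, 0.001]
ft_force: [0.7, 0.5, 0.0]
opening: 0.0561
```

```bash
cat > w.py <<'E'
import sys
from h import *
from scipy.optimize import minimize
p=cap('wrist'); save(p,sys.argv[1]); s=p['state']; print(s['time'],np.round(s['ee_pos'],4),np.round(s['ee_rot'],3),np.round(s['ft_force'],2))
ms=nets.masks_of(p,'canister'); 
for m in ms: print(m['score'],m['extent'])
if ms:
    m=ms[0]['region']
    g=lambda v:-iou(poly(p,cyl(*v)[0])|poly(p,cyl(*v)[1]),m)
    x0=s['ee_pos'][:2]
    r=minimize(g,x0,method='Nelder-Mead',options=dict(initial_simplex=x0+np.array([[0,0],[.02,0],[0,.02]]))); print(r.x,r.fun)
    hsv=cv2.cvtColor(p['frame'],cv2.COLOR_RGB2HSV); x,y=r.x
    k=(hsv[...,1]<90)&(hsv[...,2]>120)&poly(p,cyl(x,y)[0]); 
    if k.any():
        c=np.argwhere(k).mean(0)[::-1]; print('knob px',c,k.sum(),onz(p,c,.075),'fitpred',proj(p,[[x,y,.082]]))
E
python3 w.py w1.png
```

```text
2.9 [ 0.591  -0.3011  0.2532] [-3.141e+00 -3.000e-03  1.000e-03] [0.69 0.5  0.04]
0.56 [293.6, 131.4, 345.2, 186.8]
[ 0.587431   -0.29313945] -0.9593147751605996
knob px [320.1891253  158.05673759] 423 [ 0.59088102 -0.28653126  0.075     ] fitpred [[316.96663921 165.28250582]]
```

View pics/w1.png

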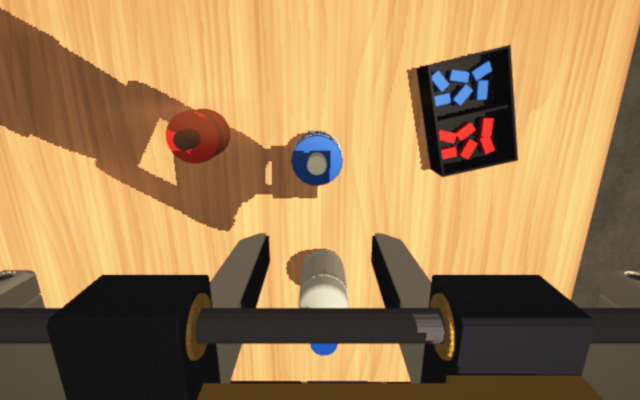

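>>> step_arm --slide '[[-3, -8, 0], [0, 0, 20], [0, 0, 20], [0, 0, 20], [0, 0, 20], [0, 0, 20], [0, 0, 20], [0, 0, 20], [0, 0, 15], [0, 0, 10], [0, 0, 5], [0, 0, 0], [0, 0, 0]]' --delta_rot '[[0, 0, 0], [0, 0, 0], [0, 0, 0], [0, 0, 0], [0, 0, 0], [0, 0, 0], [0, 0, 0], [0, 0, 0], [0, 0, 0], [0, 0, 0], [0, 0, 0], [0, 0, 0], [0, 0, 0]]'

```text
time: 4.3
ee_pos: [0.5881, -0.2775, 0.0807]
ee_rot: [-3.141, -0.022, -0.004]
ft_force: [-0.5, 0.3, 0.1]
opening: 0.0556
```

>>> step_arm --slide '[[0, 8, 0], [0, 7, 1], [0, 0, 0], [0, 0, 0]]' --delta_rot '[[0, 0, 0], [0, 0, 0], [0, 0, 0], [0, 0, 0]]'

```text
time: 4.7
ee_pos: [0.5892, -0.2951, 0.0818]
ee_rot: [3.14, 0.021, 0.009]
ft_force: [-0.9, 0.4, -0.1]
opening: 0.0557
```

```bash
python3 w.py w2.png
```

```text
4.7 [ 0.5892 -0.2951  0.0818] [3.14  0.021 0.009] [-0.93  0.37 -0.09]
0.89 [273.6, 161.4, 360.9, 256.2]
[ 0.58713213 -0.29315258] -0.9576928500916655
knob px [315.83344663 220.55744392] 1471 [ 0.5866519  -0.28760221  0.075     ] fitpred [[316.46100635 233.65477011]]
```

View pics/w2.png

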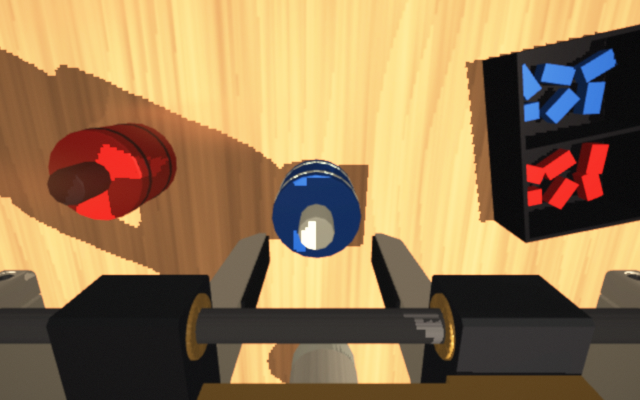

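>>> step_arm --slide '[[-2, -2, 3], [0, 0, 0]]' --delta_rot '[[0, 0, 0], [0, 0, 0]]'

```text
time: 5.0
ee_pos: [0.5869, -0.2924, 0.0783]
ee_rot: [3.14, 0.022, 0.008]
ft_force: [-0.0, -0.1, -0.3]
opening: 0.0557
```

>>> step_arm --slide '[[0, 0, 0], [0, 0, 0], [0, 0, 0], [0, 0, 0], [0, 0, 0], [0, 0, 0]]' --delta_rot '[[0, 0, 0], [0, 0, 0], [0, 0, 0], [0, 0, 0], [0, 0, 0], [0, 0, 0]]' --fingers 0

```text
time: 5.6
ee_pos: [0.587, -0.292, 0.0783]
ee_rot: [3.14, 0.023, 0.008]
ft_force: [0.2, 0.2, 0.0]
opening: 0.0123
```

>>> step_arm --slide '[[0, 0, 0]]' --delta_rot '[[0, 0, 0]]'

```text
time: 5.7
ee_pos: [0.5871, -0.292, 0.0783]
ee_rot: [3.14, 0.023, 0.008]
ft_force: [0.3, -0.5, -0.3]
opening: 0.0045
```

```bash
python3 w.py w3.png;python3 - <<'E'
import cv2
a=cv2.imread('pics/w3.png')[130:330,220:420];cv2.imwrite('pics/w3c.png',cv2.resize(a,None,fx=2.5,fy=2.5))
E
```

```text
5.7 [ 0.5871 -0.292   0.0783] [3.14  0.023 0.008] [ 0.3  -0.55 -0.34]
0.81 [276.4, 166.3, 364.8, 264.8]
[ 0.58702288 -0.29270719] -0.7722351651363574
knob px [323.22252011 221.65862377] 1119 [ 0.58887392 -0.28385657  0.075     ] fitpred [[319.93517166 240.18894036]]
```

View pics/w3c.png

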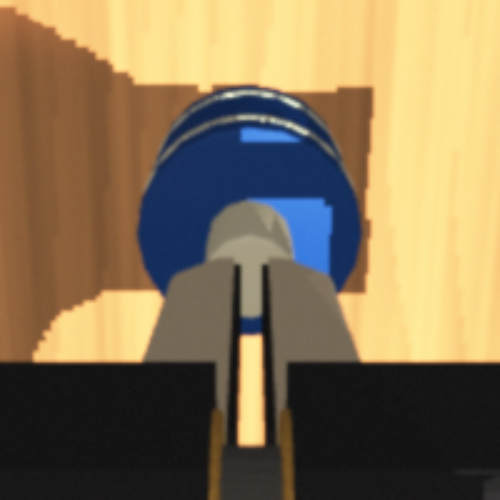

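```bash
python3 - <<'E'
from h import *
p=cap('wrist'); T=np.array(p['tool_from_camera']); print(np.round(T,3),p['fx'],p['cy'])
C=np.linalg.inv(T)
for X in ([0,0,0],[0,0,.019],[0,-.0075,.019],[0,.0075,.019],[0,0,-.003],[0,0,.022]):
    c=C[:3,:3]@X+C[:3,3]; print(X,p['fx']*c[0]/c[2]+p['cx'],p['fy']*c[1]/c[2]+p['cy'])
s=manip.get_state();print(s['opening'],s['ee_pos'],s['ee_rot'])
print(R.from_rotvec(s['ee_rot']).as_matrix().round(4))
E
```

```text
[[ 1.     0.001  0.     0.   ]
 [-0.001  0.958  0.287 -0.08 ]
 [ 0.    -0.287  0.958 -0.182]
 [ 0.     0.     0.     1.   ]] 332.9705337064596 195.0657219270692
[0, 0, 0] 319.9799019096312 236.50510313789158
[0, 0, 0.019] 319.9959187284017 224.57844030071476
[0, -0.0075, 0.019] 320.00886716535837 213.66808384037853
[0, 0.0075, 0.019] 319.98322648442854 235.272928484316
[0, 0, -0.003] 319.97709893874094 238.59228969035263
[0, 0, 0.022] 319.9982037366481 222.87694618221929
0.0007227140413140051 [ 0.58700893 -0.29199332  0.07833295] [3.14000904 0.02263636 0.00781091]
[[ 0.9999  0.0144  0.005 ]
 [ 0.0144 -0.9999 -0.0015]
 [ 0.005   0.0015 -1.    ]]
```

```bash
python3 - <<'E'
from h import *
print(manip.tcp_to_tips)
a=cap('scene');b=cap('side')
s=manip.get_state(); P=s['ee_pos']
out=[]
for p in(a,b):
    u=proj(p,[P,P-[0,0,.019]]); print(u)
    c=u[0].astype(int); im=p['frame'][c[1]-40:c[1]+40,c[0]-40:c[0]+40]
    out.append(cv2.resize(im,(400,400),interpolation=cv2.INTER_CUBIC))
save(a,'v4.png',np.hstack(out))
E
```

```text
0.019
[[239.32147147 244.32562998]
 [240.03304222 249.64718337]]
[[342.29134889 283.78170045]
 [341.90533586 287.39861107]]
```

View pics/v4.png

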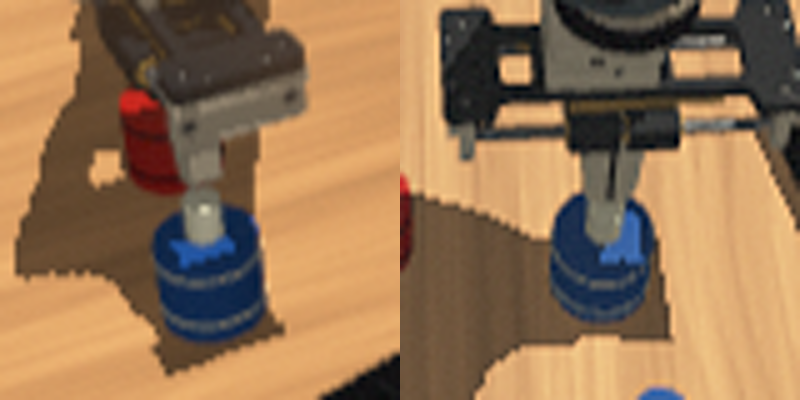

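The pictures show the fingertips about 33 mm higher than the stated TCP-to-tip distance implies. They closed above the knob without touching the canister. I'll open the fingers and go lower in small steps, watching the force.

>>> step_arm --slide '[[0, 0, 0], [0, 0, 0], [0, 0, 0], [0, 0, 0], [0, 0, 5], [0, 0, 5], [0, 0, 5], [0, 0, 5], [0, 0, 0]]' --delta_rot '[[0, 0, 0], [0, 0, 0], [0, 0, 0], [0, 0, 0], [0, 0, 0], [0, 0, 0], [0, 0, 0], [0, 0, 0], [0, 0, 0]]' --fingers 0.6

```text
time: 6.85
ee_pos: [0.5868, -0.2918, 0.056]
ee_rot: [3.14, 0.023, 0.007]
ft_force: [0.3, 0.5, 0.2]
opening: 0.0558
```

```bash
python3 - <<'E'
from h import *
a=cap('scene');b=cap('side');w=cap('wrist')
s=manip.get_state(); P=s['ee_pos'];print(P,s['opening'])
out=[]
for p,r in((a,30),(b,30),(w,80)):
    u=proj(p,[P-[0,0,k] for k in(-.034,-.015,0,.019)]); print(u.round(1).tolist())
    c=u[2].astype(int); im=p['frame'][c[1]-r:c[1]+r,c[0]-r:c[0]+r]
    out.append(cv2.resize(im,(266,266),interpolation=cv2.INTER_CUBIC))
save(a,'v5.png',np.hstack(out))
E
```

```text
[ 0.58730422 -0.29212549  0.05706519] 0.055798739589564966
[[238.8, 240.8], [239.5, 246.2], [240.1, 250.3], [240.8, 255.6]]
[[342.7, 281.3], [342.3, 285.0], [342.0, 287.9], [341.6, 291.4]]
[[320.6, 265.0], [320.3, 248.0], [320.2, 236.8], [320.0, 224.8]]
```

View pics/v5.png

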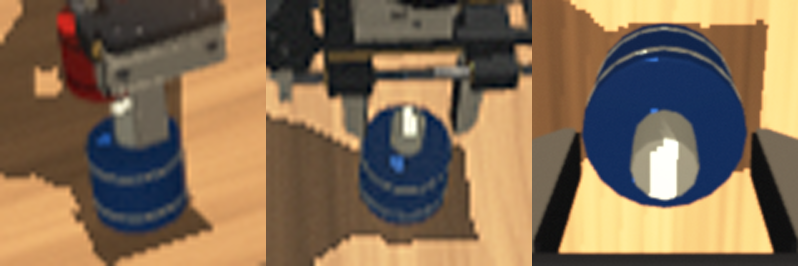

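>>> step_arm --slide '[[0, 0, 3], [0, 0, 0], [0, 0, 0], [0, 0, 0], [0, 0, 0], [0, 0, 0], [0, 0, 0]]' --delta_rot '[[0, 0, 0], [0, 0, 0], [0, 0, 0], [0, 0, 0], [0, 0, 0], [0, 0, 0], [0, 0, 0]]' --fingers 0

```text
time: 7.7
ee_pos: [0.5876, -0.2923, 0.0545]
ee_rot: [3.139, 0.023, 0.01]
ft_force: [-0.2, 0.3, -0.7]
opening: 0.0213
```

>>> step_arm --slide '[[0, 0, -10], [0, 0, -20], [0, 0, -30], [0, 0, -30], [0, 0, -30], [0, 0, -30], [0, -25, -10], [0, -25, 0], [0, -25, 0], [0, -25, 0], [0, -25, 0], [0, -20, 0], [0, 0, 0]]' --delta_rot '[[0, 0, 0], [0, 0, 0], [0, 0, 0], [0, 0, 0], [0, 0, 0], [0, 0, 0], [0, 0, 2.7], [0, 0, 2.7], [0, 0, 0], [0, 0, 0], [0, 0, 0], [0, 0, 0], [0, 0, 0]]'

```text
time: 9.0
ee_pos: [0.5938, -0.1421, 0.2291]
ee_rot: [3.136, -0.135, 0.015]
ft_force: [0.1, 0.4, -0.9]
opening: 0.0212
```

```bash
python3 - <<'E'
from h import *
p=cap('wrist'); s=p['state']; print(s['time'],s['ee_pos'].round(4) if hasattr(s['ee_pos'],'round') else s['ee_pos'],s['ee_rot'],s['opening'],s['ft_force'])
save(p,'w6.png')
for q in['drybox','divider','divider_tab','lid']:
    for m in nets.masks_of(p,q)[:2]: print(q,round(m['score'],2),np.round(m['extent']))
v=[.5537,.0509,-.0813,1.977]
print(proj(p,boxpts(v)).round(0).tolist())
E
```

```text
9.0 [ 0.5938 -0.1421  0.2291] [ 3.13614627 -0.13461934  0.01493895] 0.02120531278559349 [ 0.08526928  0.42418031 -0.86126401]
drybox 0.67 [ 85.   1. 420.  82.]
divider 0.89 [185.   0. 238.  65.]
divider_tab 0.98 [182.   3. 237.  62.]
[[149.0, 74.0], [93.0, 67.0], [123.0, -105.0], [46.0, -185.0], [390.0, 73.0], [415.0, 66.0], [400.0, -105.0], [433.0, -184.0]]
```

View pics/w6.png

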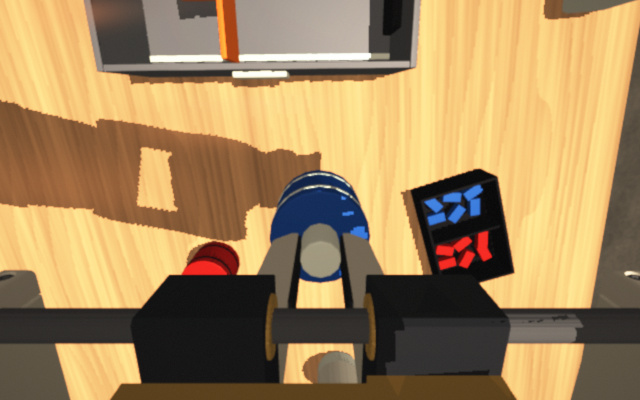

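```bash
python3 - <<'E'
from h import *
p=cap('wrist'); v=[.5537,.0509,-.0813]; Rm,t=boxT(v)
def b(X): return Rm.T@(np.array(X)-t)
for n,uv,z in[('div right top',(237,58),.063),('div left top',(220,58),.063),('div left',(217,10),.063),('div right',(231,10),.063),('bumper left',(388,20),.058),('bumper near corner',(385,33),.058),('corner L',(98,70),.1),('corner R',(417,68),.1)]: print(n,b(onz(p,uv,z)).round(4))
s=p['state']; print('tcp in box',b(s['ee_pos']).round(4))
for x in(.06,.065): print(x,(Rm@[x,0,0]+t).round(4))
E
```

```text
div right top [-0.0223 -0.0774  0.063 ]
div left top [-0.0387 -0.0773  0.063 ]
div left [-0.0377 -0.0358  0.063 ]
div right [-0.0247 -0.0359  0.063 ]
bumper left [ 0.1231 -0.044   0.058 ]
bumper near corner [ 0.1208 -0.0553  0.058 ]
corner L [-0.1355 -0.09    0.1   ]
corner R [ 0.1424 -0.09    0.1   ]
tcp in box [ 0.0557 -0.1921  0.2284]
0.06 [0.6135 0.046  0.    ]
0.065 [0.6185 0.0456 0.    ]
```

>>> step_arm --slide '[[1, -19, 0], [2, -19, 0], [2, -19, 0], [2, -19, 0], [2, -19, 0], [2, -19, 0], [2, -19, 0], [1, -19, 0], [0, -15, 0], [0, -10, 0], [0, 0, 0], [0, 0, 0]]' --delta_rot '[[0, 0, 0], [0, 0, 0], [0, 0, 0], [0, 0, 0], [0, 0, 0], [0, 0, 0], [0, 0, 0], [0, 0, 0], [0, 0, 0], [0, 0, 0], [0, 0, 0], [0, 0, 0]]'

```text
time: 10.5
ee_pos: [0.625, 0.0281, 0.2267]
ee_rot: [3.134, -0.156, 0.01]
ft_force: [0.7, -0.2, -1.5]
opening: 0.0209
```

```bash
cat > b.py <<'E'
from h import *
v=[.5562,.0465,-.0813]; Rm,t=boxT(v)
s=manip.get_state(); A=R.from_rotvec(s['ee_rot']).as_matrix()
print('t',s['time'],'tcp box',(Rm.T@(np.array(s['ee_pos'])-t)).round(4),'yaw vs box deg',np.degrees(np.arctan2(A[1,0],A[0,0])-v[2]).round(2),'tilt',A[:2,2].round(4),'open',round(s['opening'],4),'F box',(Rm.T@s['ft_force']).round(2))
E
python3 b.py
```

```text
t 10.5 tcp box [ 0.0701 -0.0128  0.2267] yaw vs box deg -1.05 tilt [ 0.0065 -0.0044] open 0.0209 F box [ 0.71 -0.13 -1.46]
```

>>> step_arm --slide '[[0, 0, 15], [0, 0, 15], [0, 0, 15], [0, 0, 15], [0, 0, 15], [0, 0, 15], [0, 0, 15], [0, 0, 10], [0, 0, 0]]' --delta_rot '[[0, 0, -1], [0, 0, 0], [0, 0, 0], [0, 0, 0], [0, 0, 0], [0, 0, 0], [0, 0, 0], [0, 0, 0], [0, 0, 0]]'

```text
time: 11.4
ee_pos: [0.6264, 0.0204, 0.1081]
ee_rot: [3.133, -0.138, 0.014]
ft_force: [0.5, 0.7, -2.2]
opening: 0.0203
```

```bash
python3 b.py
```

```text
t 11.4 tcp box [ 0.0721 -0.0204  0.1081] yaw vs box deg -0.37 tilt [ 0.0088 -0.0059] open 0.0203 F box [ 0.41  0.69 -2.19]
```

>>> step_arm --slide '[[0, -8, 10], [0, 0, 10], [0, 0, 10], [0, 0, 6], [0, 0, 4], [0, 0, 3], [0, 0, 0]]' --delta_rot '[[0, 0, 0], [0, 0, 0], [0, 0, 0], [0, 0, 0], [0, 0, 0], [0, 0, 0], [0, 0, 0]]'

```text
time: 12.1
ee_pos: [0.6284, 0.0288, 0.0625]
ee_rot: [3.133, -0.137, 0.017]
ft_force: [-0.1, 0.0, -1.9]
opening: 0.0215
```

```bash
python3 b.py
```

```text
t 12.1 tcp box [ 0.0734 -0.0118  0.0625] yaw vs box deg -0.35 tilt [ 0.0107 -0.006 ] open 0.0215 F box [-0.09  0.03 -1.89]
```

>>> step_arm --slide '[[0, 0, 1], [0, 0, 1], [0, 0, 0]]' --delta_rot '[[0, 0, 0], [0, 0, 0], [0, 0, 0]]'

```text
time: 12.4
ee_pos: [0.6289, 0.0287, 0.0611]
ee_rot: [3.133, -0.137, 0.019]
ft_force: [-0.3, -0.1, -2.8]
opening: 0.0211
```

>>> step_arm --slide '[[0, 0, 1], [0, 0, 1], [0, 0, 0]]' --delta_rot '[[0, 0, 0], [0, 0, 0], [0, 0, 0]]'

```text
time: 12.7
ee_pos: [0.6294, 0.0285, 0.0607]
ee_rot: [3.133, -0.137, 0.021]
ft_force: [-0.3, 0.3, -1.2]
opening: 0.0209
```

>>> step_arm --slide '[[0, 0, 0.5], [0, 0, 0], [0, 0, 0], [0, 0, 0], [0, 0, 0]]' --delta_rot '[[0, 0, 0], [0, 0, 0], [0, 0, 0], [0, 0, 0], [0, 0, 0]]' --fingers 0.5

```text
time: 13.2
ee_pos: [0.63, 0.0285, 0.0605]
ee_rot: [3.133, -0.137, 0.024]
ft_force: [-0.8, -0.0, 0.5]
opening: 0.0462
```

>>> step_arm --slide '[[0, 0, -5], [0, 0, -10], [0, 0, -20], [0, 0, -30], [0, 0, -30], [-20, 0, -20], [-20, 0, -10], [-20, 0, 0], [-20, 0, 0], [-20, 0, 0], [0, 0, 0], [0, 0, 0]]' --delta_rot '[[0, 0, 0], [0, 0, 0], [0, 0, 0], [0, 0, 0], [0, 0, 0], [0, 0, 0], [0, 0, 0], [0, 0, 0], [0, 0, 0], [0, 0, 0], [0, 0, 0], [0, 0, 0]]'

```text
time: 14.4
ee_pos: [0.5266, 0.0383, 0.1982]
ee_rot: [3.133, -0.137, 0.038]
ft_force: [-0.5, -0.4, -0.8]
opening: 0.0467
```

```bash
python3 b.py; python3 w.py w7.png; python3 - <<'E'
from h import *
p=cap('wrist')
for q in['divider','divider_tab','lid']:
    for m in nets.masks_of(p,q)[:2]: print(q,round(m['score'],2),np.round(m['extent']))
E
```

```text
t 14.4 tcp box [-0.0289 -0.0106  0.1982] yaw vs box deg -0.36 tilt [ 0.0241 -0.0063] open 0.0467 F box [-0.44 -0.43 -0.81]
14.4 [0.5266 0.0383 0.1982] [ 3.133 -0.137  0.038] [-0.47 -0.39 -0.81]
0.75 [382.6, 143.3, 449.1, 209.7]
[0.52658352 0.03832788] -0.0
knob px [330.41029641 170.13338534] 1282 [0.54033424 0.04966936 0.075     ] fitpred [[316.98343084 185.04957475]]
divider 0.59 [261.  89. 313. 237.]
divider 0.31 [381. 144. 449. 210.]
divider_tab 0.75 [261.  93. 316. 230.]
lid 0.76 [116.   3. 605.  73.]
lid 0.74 [258. 364. 303. 382.]
```

View pics/w7.png

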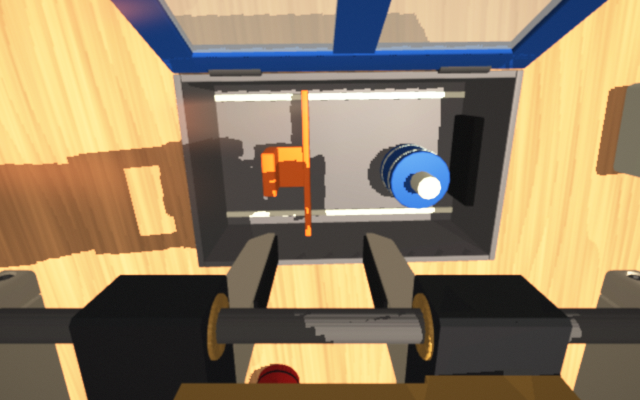

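```bash
python3 - <<'E'
from h import *
p=cap('wrist'); v=[.5562,.0465,-.0813]; Rm,t=boxT(v); s=p['state']; A=R.from_rotvec(s['ee_rot']).as_matrix()
hsv=cv2.cvtColor(p['frame'],cv2.COLOR_RGB2HSV)
o=(hsv[...,0]<16)&(hsv[...,1]>150)&(hsv[...,2]>90)
o[:140]=0;o[205:]=0; o[:,330:]=0;o[:,:250]=0
for r in range(146,202,6):
    c=np.nonzero(o[r])[0]; print(r,c.min() if len(c) else None,c.max() if len(c) else None,len(c),[tuple(x) for x in p['frame'][r,262:282:4].tolist()])
for uv,z in[((269,172),.092),((262,152),.092),((275,196),.092),((309,200),.063),((310,234),.063),((308,100),.063)]:
    X=onz(p,uv,z); print(uv,'box',(Rm.T@(X-t)).round(4),'tool',(A.T@(X-s['ee_pos'])).round(4))
X=onz(p,(429,187),.088);print('knob',(Rm.T@(X-t)).round(4))
print('corners',[(Rm.T@(onz(p,uv,.1)-t)).round(4).tolist() for uv in[(198,265),(494,260),(520,72),(179,76)]])
print('bumper',[(Rm.T@(onz(p,uv,.058)-t)).round(4).tolist() for uv in[(456,117),(452,190)]])
E
```

```text
146 282 309 23 [(90, 78, 70), (89, 76, 69), (114, 74, 57), (115, 73, 56), (136, 80, 57)]
152 263 309 18 [(118, 71, 53), (176, 73, 29), (180, 74, 29), (187, 78, 29), (249, 140, 48)]
158 261 310 10 [(254, 150, 50), (255, 183, 62), (255, 190, 66), (252, 134, 43), (234, 113, 38)]
164 261 310 37 [(247, 124, 45), (255, 182, 60), (255, 190, 65), (254, 145, 46), (147, 59, 21)]
170 262 310 38 [(227, 102, 41), (255, 181, 60), (255, 185, 62), (254, 157, 51), (135, 55, 20)]
176 262 310 49 [(125, 68, 49), (180, 74, 24), (182, 76, 26), (171, 69, 22), (133, 54, 18)]
182 263 310 48 [(95, 66, 54), (180, 74, 25), (251, 144, 46), (251, 140, 45), (132, 54, 19)]
188 263 310 23 [(83, 65, 58), (182, 74, 26), (180, 72, 23), (176, 70, 23), (124, 56, 27)]
194 264 310 19 [(75, 65, 61), (179, 72, 23), (180, 73, 25), (255, 176, 57), (78, 67, 62)]
200 305 310 6 [(74, 69, 66), (76, 71, 67), (72, 68, 65), (72, 68, 64), (73, 67, 64)]
(269, 172) box [-0.0715  0.0048  0.092 ] tool [-0.0449 -0.0155  0.1041]
(262, 152) box [-0.0766  0.0225  0.092 ] tool [-0.0501 -0.0332  0.1039]
(275, 196) box [-0.0672 -0.0174  0.092 ] tool [-0.0405  0.0065  0.1042]
(309, 200) box [-0.0372 -0.0308  0.063 ] tool [-0.011   0.0197  0.134 ]
(310, 234) box [-0.0367 -0.0675  0.063 ] tool [-0.0103  0.0563  0.1342]
(308, 100) box [-0.0366  0.0649  0.063 ] tool [-0.0111 -0.076   0.1336]
knob [ 0.0729 -0.0117  0.088 ]
corners [[-0.1404, -0.0809, 0.1], [0.1368, -0.0805, 0.1], [0.133, 0.086, 0.1], [-0.1368, 0.0842, 0.1]]
bumper [[0.1033, 0.0485, 0.058], [0.1075, -0.0236, 0.058]]
```

>>> step_arm --slide '[[-10, -5, 0], [-10, -5, 10], [-10, -3, 15], [-8, -2, 15], [-5, 0, 15], [0, 0, 15], [0, 0, 10], [0, 0, 10], [0, 0, 0], [0, 0, 0]]' --delta_rot '[[0, -1.4, 0], [0, 0, 0], [0, 0, 0], [0, 0, 0], [0, 0, 0], [0, 0, 0], [0, 0, 0], [0, 0, 0], [0, 0, 0], [0, 0, 0]]' --fingers 0.38

```text
time: 15.75
ee_pos: [0.4801, 0.0596, 0.1035]
ee_rot: [3.135, -0.138, -0.019]
ft_force: [0.2, 0.9, -0.6]
opening: 0.0354
```

```bash
python3 b.py; python3 - <<'E'
from h import *
p=cap('wrist'); v=[.5562,.0465,-.0813]; Rm,t=boxT(v); s=p['state']; A=R.from_rotvec(s['ee_rot']).as_matrix()
for m in nets.masks_of(p,'divider_tab')[:2]: print(round(m['score'],2),np.round(m['extent']))
for q in [[-.0715+a,.005+b,.092] for a in(-.006,.006) for b in (-.02,.02)]: print(proj(p,Rm@q+t).round(0))
im=p['frame'][80:300,180:460].copy(); save(p,'w8.png',cv2.resize(im,None,fx=2,fy=2))
E
```

```text
t 15.75 tcp box [-0.077   0.0069  0.1035] yaw vs box deg -0.38 tilt [-0.012  -0.0033] open 0.0354 F box [ 0.08  0.93 -0.57]
0.85 [318. 114. 383. 262.]
[[320. 260.]]
[[319. 201.]]
[[338. 260.]]
[[339. 201.]]
```

View pics/w8.png

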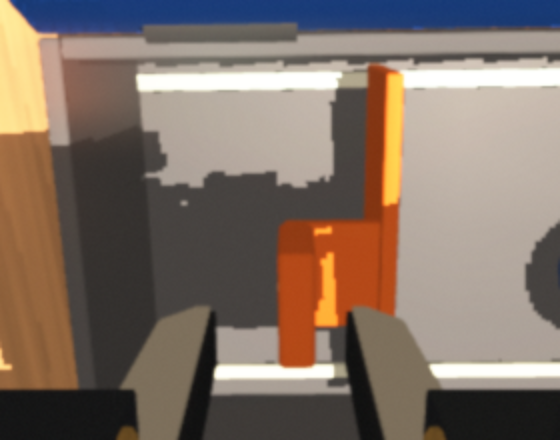

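>>> step_arm --slide '[[5, 0, 0], [0, 0, 8], [0, 0, 8], [0, 0, 8], [0, 0, 6], [0, 0, 5], [0, 0, 0]]' --delta_rot '[[0, 0.7, 0], [0, 0, 0], [0, 0, 0], [0, 0, 0], [0, 0, 0], [0, 0, 0], [0, 0, 0]]'

```text
time: 16.55
ee_pos: [0.486, 0.0589, 0.066]
ee_rot: [3.134, -0.138, 0.005]
ft_force: [0.2, -0.0, 0.6]
opening: 0.0355
```

```bash
python3 b.py
```

```text
t 16.55 tcp box [-0.071   0.0067  0.066 ] yaw vs box deg -0.39 tilt [ 0.0027 -0.0044] open 0.0355 F box [ 0.23 -0.01  0.58]
```

>>> step_arm --slide '[[0, 0, 0], [0, 0, 0], [0, 0, 0], [0, 0, 0], [0, 0, 0]]' --delta_rot '[[0, 0, 0], [0, 0, 0], [0, 0, 0], [0, 0, 0], [0, 0, 0]]' --fingers 0

```text
time: 17.05
ee_pos: [0.4861, 0.0589, 0.0662]
ee_rot: [3.134, -0.138, 0.005]
ft_force: [1.6, 0.9, -3.4]
opening: 0.0113
```

```bash
python3 b.py
```

```text
t 17.05 tcp box [-0.0709  0.0067  0.0662] yaw vs box deg -0.37 tilt [ 0.0029 -0.0045] open 0.0113 F box [ 1.56  1.   -3.35]
```

>>> step_arm --slide '[[3, 0, 0], [6, 0, 0], [8, 0, 0], [8, 0, 0], [8, 0, 0], [8, 0, 0], [8, 0, 0], [6, 0, 0], [3, 0, 0], [0, 0, 0]]' --delta_rot '[[0, 0, 0], [0, 0, 0], [0, 0, 0], [0, 0, 0], [0, 0, 0], [0, 0, 0], [0, 0, 0], [0, 0, 0], [0, 0, 0], [0, 0, 0]]'

```text
time: 18.05
ee_pos: [0.5489, 0.0542, 0.0662]
ee_rot: [3.135, -0.138, 0.003]
ft_force: [-1.3, 2.1, 1.0]
opening: 0.0115
```

```bash
python3 b.py
```

```text
t 18.05 tcp box [-0.0079  0.0071  0.0662] yaw vs box deg -0.38 tilt [ 0.0015 -0.0032] open 0.0115 F box [-1.43  2.02  0.96]
```

>>> step_arm --slide '[[3, 0, 0], [3, 0, 0], [3, 0, 0], [3, 0, 0], [2, 0, 0], [2, 0, 0], [2, 0, 0], [2, 0, 0], [2, 0, 0], [0, 0, 0]]' --delta_rot '[[0, 0, 0], [0, 0, 0], [0, 0, 0], [0, 0, 0], [0, 0, 0], [0, 0, 0], [0, 0, 0], [0, 0, 0], [0, 0, 0], [0, 0, 0]]'

```text
time: 19.05
ee_pos: [0.5718, 0.0525, 0.0662]
ee_rot: [3.136, -0.138, 0.0]
ft_force: [-1.2, 2.7, -0.5]
opening: 0.0114
```

```bash
python3 b.py
```

```text
t 19.05 tcp box [0.015  0.0073 0.0662] yaw vs box deg -0.36 tilt [-0.     -0.0028] open 0.0114 F box [-1.45  2.57 -0.51]
```

>>> step_arm --slide '[[1, 0, 0], [1, 0, 0], [1, 0, 0], [1, 0, 0], [0, 0, 0]]' --delta_rot '[[0, 0, 0], [0, 0, 0], [0, 0, 0], [0, 0, 0], [0, 0, 0]]'

```text
time: 19.55
ee_pos: [0.5759, 0.0522, 0.0662]
ee_rot: [3.136, -0.138, -0.0]
ft_force: [-2.6, 3.6, 0.9]
opening: 0.0114
```

>>> step_arm --slide '[[1, 0, 0], [1, 0, 0], [1, 0, 0], [0, 0, 0]]' --delta_rot '[[0, 0, 0], [0, 0, 0], [0, 0, 0], [0, 0, 0]]'

```text
time: 19.95
ee_pos: [0.5792, 0.052, 0.0662]
ee_rot: [3.136, -0.138, -0.0]
ft_force: [-2.0, 3.3, 1.3]
opening: 0.0116
```

>>> step_arm --slide '[[0.8, 0, 0], [0.8, 0, 0], [0, 0, 0]]' --delta_rot '[[0, 0, 0], [0, 0, 0], [0, 0, 0]]'

```text
time: 20.25
ee_pos: [0.5809, 0.0518, 0.0662]
ee_rot: [3.136, -0.138, -0.0]
ft_force: [-2.8, 3.7, 0.4]
opening: 0.0121
```

>>> step_arm --slide '[[0.8, 0, 0], [0.8, 0, 0], [0, 0, 0]]' --delta_rot '[[0, 0, 0], [0, 0, 0], [0, 0, 0]]'

```text
time: 20.55
ee_pos: [0.5826, 0.0517, 0.0662]
ee_rot: [3.136, -0.138, -0.0]
ft_force: [-3.5, 3.7, 1.1]
opening: 0.0116
```

>>> step_arm --slide '[[0.7, 0, 0], [0.7, 0, 0], [0, 0, 0]]' --delta_rot '[[0, 0, 0], [0, 0, 0], [0, 0, 0]]'

```text
time: 20.85
ee_pos: [0.5841, 0.0516, 0.0662]
ee_rot: [3.136, -0.138, -0.0]
ft_force: [-2.3, 4.0, 1.0]
opening: 0.0122
```

```bash
python3 b.py;python3 w.py w9.png
```

```text
t 20.85 tcp box [0.0274 0.0074 0.0662] yaw vs box deg -0.37 tilt [-0.0003 -0.0026] open 0.0122 F box [-2.63  3.82  0.99]
20.85 [0.5841 0.0516 0.0662] [ 3.136 -0.138 -0.   ] [-2.31  4.02  0.99]
0.74 [380.5, 192.7, 475.1, 285.8]
[0.65092955 0.02342178] -0.7380624426078971
knob px [427.38230769 247.17153846] 1300 [0.64485199 0.0436235  0.075     ] fitpred [[441.7212296  284.13135057]]
```

View pics/w9.png

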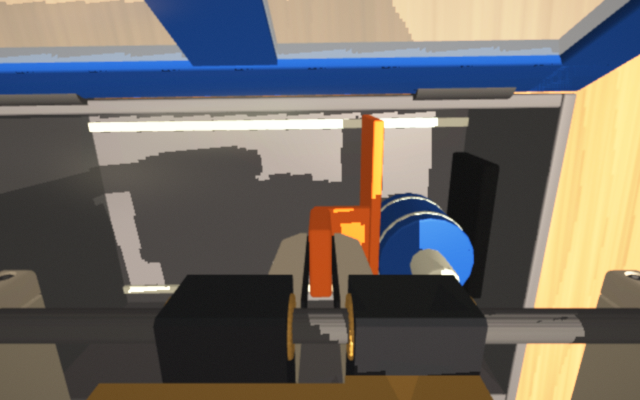

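>>> step_arm --slide '[[0.7, 0, 0], [0.7, 0, 0], [0, 0, 0]]' --delta_rot '[[0, 0, 0], [0, 0, 0], [0, 0, 0]]'

```text
time: 21.25
ee_pos: [0.5841, 0.0516, 0.0662]
ee_rot: [3.136, -0.137, -0.006]
ft_force: [-1.1, 2.9, -0.3]
opening: 0.0114
```

>>> step_arm --slide '[[0.7, 0, 0], [0.7, 0, 0]]' --delta_rot '[[0, 0, 0], [0, 0, 0]]'

```text
time: 21.45
ee_pos: [0.5841, 0.0516, 0.0662]
ee_rot: [3.136, -0.137, -0.011]
ft_force: [-7.9, 4.3, 4.7]
opening: 0.0114
```

>>> step_arm --slide '[[0.7, 0, 0], [0.7, 0, 0]]' --delta_rot '[[0, 0, 0], [0, 0, 0]]'

```text
time: 21.65
ee_pos: [0.584, 0.0516, 0.0662]
ee_rot: [3.136, -0.137, -0.017]
ft_force: [-7.9, 4.2, 4.8]
opening: 0.0115
```

```bash
python3 b.py
```

```text
t 21.65 tcp box [0.0272 0.0074 0.0662] yaw vs box deg -0.36 tilt [-0.0107 -0.0023] open 0.0115 F box [-8.24  3.52  4.77]
```

>>> step_arm --slide '[[0.9, 0, 0], [0.9, 0, 0]]' --delta_rot '[[0, 0, 0], [0, 0, 0]]'

```text
time: 21.85
ee_pos: [0.5839, 0.0516, 0.0662]
ee_rot: [3.136, -0.137, -0.024]
ft_force: [-8.4, 4.1, 5.8]
opening: 0.0113
```

>>> step_arm --slide '[[1.2, 0, 0], [1.2, 0, 0]]' --delta_rot '[[0, 0, 0], [0, 0, 0]]'

```text
time: 22.05
ee_pos: [0.5838, 0.0516, 0.0661]
ee_rot: [3.136, -0.137, -0.033]
ft_force: [-9.7, 4.2, 5.5]
opening: 0.0117
```

>>> step_arm --slide '[[1.4, 0, 0], [1.4, 0, 0], [1.4, 0, 0], [1.4, 0, 0], [1.4, 0, 0]]' --delta_rot '[[0, 0.1, 0], [0, 0.1, 0], [0, 0.1, 0], [0, 0.1, 0], [0, 0.1, 0]]'

```text
time: 22.55
ee_pos: [0.5836, 0.0517, 0.0661]
ee_rot: [3.135, -0.136, -0.046]
ft_force: [-10.7, 4.2, 7.7]
opening: 0.0116
```

```bash
python3 b.py
```

```text
t 22.55 tcp box [0.0269 0.0074 0.0661] yaw vs box deg -0.33 tilt [-0.0295 -0.0023] open 0.0116 F box [-10.99   3.31   7.65]
```

>>> step_arm --slide '[[1.6, 0, 0], [1.6, 0, 0], [1.6, 0, 0], [1.6, 0, 0]]' --delta_rot '[[0, 0.1, 0], [0, 0.1, 0], [0, 0.1, 0], [0, 0.1, 0]]'

```text
time: 22.95
ee_pos: [0.5835, 0.0516, 0.0661]
ee_rot: [3.134, -0.136, -0.06]
ft_force: [-12.4, 4.6, 9.9]
opening: 0.0117
```

>>> step_arm --slide '[[0.5, 0, 0], [0.2, 0, 0], [0, 0, 0]]' --delta_rot '[[0, 0, 0], [0, 0, 0], [0, 0, 0]]'

```text
time: 23.25
ee_pos: [0.5833, 0.0516, 0.0661]
ee_rot: [3.134, -0.136, -0.062]
ft_force: [-4.2, 3.4, 0.8]
opening: 0.0117
```

>>> step_arm --slide '[[0, 0, 0], [0, 0, 0], [0, 0, 0], [0, 0, 0]]' --delta_rot '[[0, 0, 0], [0, 0, 0], [0, 0, 0], [0, 0, 0]]' --fingers 0.35

```text
time: 23.65
ee_pos: [0.585, 0.0502, 0.0665]
ee_rot: [3.132, -0.137, -0.056]
ft_force: [0.3, -0.3, 0.1]
opening: 0.0322
```

```bash
python3 b.py
```

```text
t 23.65 tcp box [0.0284 0.0061 0.0665] yaw vs box deg -0.35 tilt [-0.0361 -0.0042] open 0.0322 F box [ 0.33 -0.31  0.1 ]
```

>>> step_arm --slide '[[0, 0, -8], [0, 0, -10], [0, 0, -15], [0, 0, -20], [0, 0, -30], [0, 0, -35], [0, 0, -35], [0, 0, -35], [0, 0, -35], [0, 0, -30], [0, 0, -10], [0, 0, 0], [0, 0, 0]]' --delta_rot '[[0, 0, 0], [0, 0, 0], [0, 0, 0], [0, 0, 0], [0, 1, 0], [0, 0.7, 0], [0, 0, 0], [0, 0, 0], [0, 0, 0], [0, 0, 0], [0, 0, 0], [0, 0, 0], [0, 0, 0]]'

```text
time: 24.95
ee_pos: [0.5882, 0.0514, 0.3486]
ee_rot: [3.131, -0.137, 0.002]
ft_force: [0.5, 0.1, 0.6]
opening: 0.0326
```

```bash
python3 b.py; python3 - <<'E'
from h import *
p=cap('wrist'); save(p,'w11.png')
for q in['divider','canister','lid']:
    for m in nets.masks_of(p,q)[:2]: print(q,round(m['score'],2),np.round(m['extent']))
E
```

```text
t 24.95 tcp box [0.0315 0.0075 0.3486] yaw vs box deg -0.35 tilt [ 0.0012 -0.0075] open 0.0326 F box [0.48 0.13 0.56]
divider 0.75 [313. 100. 343. 206.]
canister 0.96 [344. 144. 385. 185.]
lid 0.73 [ 87.   3. 457.  97.]
```

View pics/w11.png

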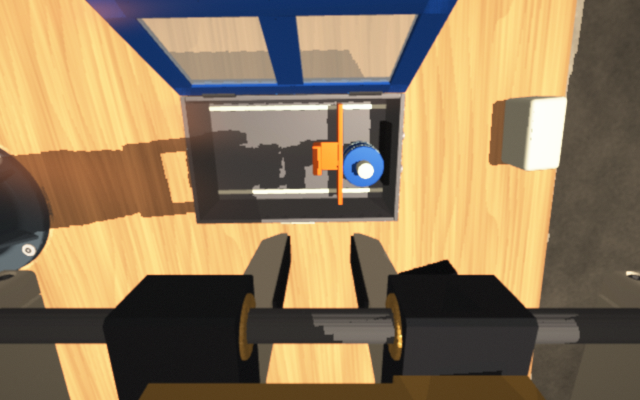

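>>> step_arm --slide '[[-3, -15, 0], [-3, -20, 0], [-3, -20, 0], [-3, -20, 0], [-3, -20, 0], [-3, -20, 0], [-3, -20, 0], [-3, -20, 0], [0, -20, 0], [0, -20, 0], [0, -15, 0], [0, 0, 0], [0, 0, 0]]' --delta_rot '[[0, 0, 0], [0, 0, 0], [0, 0, 0], [0, 0, 0], [0, 0, 0], [0, 0, 0], [0, 0, 0], [0, 0, 0], [0, 0, 0], [0, 0, 0], [0, 0, 0], [0, 0, 0], [0, 0, 0]]' --fingers 0

```text
time: 26.45
ee_pos: [0.5767, 0.2814, 0.3375]
ee_rot: [3.129, -0.133, -0.021]
ft_force: [-0.4, -0.2, 0.8]
opening: 0.0006
```

```bash
python3 b.py
```

```text
t 26.45 tcp box [0.0014 0.2358 0.3375] yaw vs box deg -0.22 tilt [-0.0138 -0.009 ] open 0.0006 F box [-0.34 -0.21  0.77]
```

>>> step_arm --slide '[[0, 0, 10], [0, 0, 20], [0, 0, 20], [0, 0, 20], [0, 0, 20], [0, 0, 15], [0, 0, 7], [0, 0, 0]]' --delta_rot '[[0, 0, 0], [0, 0, 0], [0, 0, 0], [0, 0, 0], [0, 0, 0], [0, 0, 0], [0, 0, 0], [0, 0, 0]]'

```text
time: 27.25
ee_pos: [0.5746, 0.2737, 0.218]
ee_rot: [3.127, -0.144, -0.022]
ft_force: [0.1, -0.2, 0.5]
opening: 0.0007
```

```bash
python3 b.py; python3 - <<'E'
from h import *
a=cap('scene');b=cap('side'); o=[]
P=manip.get_state()['ee_pos']
for p in(a,b):
    c=proj(p,P)[0].astype(int); print(c)
    o.append(cv2.resize(p['frame'][c[1]-60:c[1]+80,c[0]-70:c[0]+70],(400,400),interpolation=cv2.INTER_CUBIC))
save(a,'v12.png',np.hstack(o))
E
```

```text
t 27.25 tcp box [-1.00e-04  2.28e-01  2.18e-01] yaw vs box deg -0.61 tilt [-0.0148 -0.0103] open 0.0007 F box [ 0.11 -0.22  0.49]
[401 154]
[328 131]
```

View pics/v12.png

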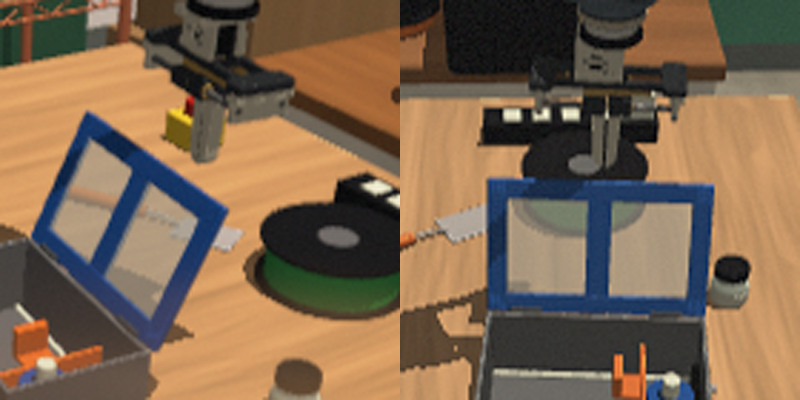

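>>> step_arm --slide '[[0, 6, 0], [0, 10, 0], [0, 10, 0], [0, 10, 0], [0, 8, 0], [0, 5, 0], [0, 4, 0], [0, 4, 0], [0, 4, 0], [0, 4, 0], [0, 4, 0]]' --delta_rot '[[0, 0, 0], [0, 0, 0], [0, 0, 0], [0, 0, 0], [0, 0, 0], [0, 0, 0], [0, 0, 0], [0, 0, 0], [0, 0, 0], [0, 0, 0], [0, 0, 0]]'

```text
time: 28.45
ee_pos: [0.5703, 0.2015, 0.2247]
ee_rot: [3.134, -0.143, -0.007]
ft_force: [0.8, 4.4, 2.5]
opening: 0.0007
```

```bash
python3 b.py
```

```text
t 28.45 tcp box [0.0014 0.1557 0.2247] yaw vs box deg -0.56 tilt [-0.0045 -0.0041] open 0.0007 F box [0.46 4.43 2.46]
```

>>> step_arm --slide '[[0, 4, 0.5], [0, 4, 0.5], [0, 4, 0.5], [0, 4, 0.5], [0, 4, 0.5]]' --delta_rot '[[0, 0, 0], [0, 0, 0], [0, 0, 0], [0, 0, 0], [0, 0, 0]]'

```text
time: 28.95
ee_pos: [0.568, 0.1794, 0.2215]
ee_rot: [3.133, -0.143, -0.009]
ft_force: [1.2, 3.2, 0.8]
opening: 0.0005
```

>>> step_arm --slide '[[0, 4, 0], [0, 4, 0], [0, 4, 0], [0, 4, 0], [0, 4, 0], [0, 4, 0], [0, 4, 0]]' --delta_rot '[[0, 0, 0], [0, 0, 0], [0, 0, 0], [0, 0, 0], [0, 0, 0], [0, 0, 0], [0, 0, 0]]'

```text
time: 29.65
ee_pos: [0.5649, 0.1484, 0.2212]
ee_rot: [3.132, -0.143, -0.01]
ft_force: [1.1, 2.2, 2.1]
opening: -0.0001
```

```bash
python3 b.py; cat > lid.py <<'E'
from h import *
from scipy.optimize import minimize_scalar
S=cap('scene'); ms=nets.masks_of(S,'lid')
for m in ms[:1]:
    g=[(iou(poly(S,lidpts([.5562,.0465,-.0813,a])),m['region']),a) for a in np.arange(0,2.05,.02)]
    print('lid',m['score'],max(g))
E
python3 lid.py
```

```text
t 29.65 tcp box [0.0004 0.1022 0.2212] yaw vs box deg -0.57 tilt [-0.0069 -0.0063] open -0.0001 F box [0.89 2.31 2.05]
lid 0.88 (np.float64(0.936318023928985), np.float64(1.56))
```

>>> step_arm --slide '[[0, 4, 0], [0, 4, 0], [0, 4, 0], [0, 4, 0], [0, 4, 0]]' --delta_rot '[[0, 0, 0], [0, 0, 0], [0, 0, 0], [0, 0, 0], [0, 0, 0]]'

```text
time: 30.25
ee_pos: [0.5627, 0.1269, 0.2208]
ee_rot: [3.131, -0.143, -0.012]
ft_force: [0.7, 0.8, -0.3]
opening: 0.0006
```

>>> step_arm --slide '[[0, 4, 0], [0, 4, 0], [0, 4, 0]]' --delta_rot '[[0, 0, 0], [0, 0, 0], [0, 0, 0]]'

```text
time: 30.55
ee_pos: [0.5612, 0.1136, 0.2207]
ee_rot: [3.131, -0.143, -0.013]
ft_force: [-0.1, 0.3, 0.1]
opening: 0.0002
```

```bash
python3 b.py; python3 lid.py
```

```text
t 30.55 tcp box [-0.0005  0.0673  0.2207] yaw vs box deg -0.58 tilt [-0.0088 -0.0071] open 0.0002 F box [-0.14  0.33  0.14]
lid 0.77 (np.float64(0.8970666666666667), np.float64(1.28))
```

>>> step_arm --slide '[[0, 0, 0], [0, 0, 0], [0, 0, 0]]' --delta_rot '[[0, 0, 0], [0, 0, 0], [0, 0, 0]]'

```text
time: 30.95
ee_pos: [0.5612, 0.1134, 0.2209]
ee_rot: [3.13, -0.144, -0.013]
ft_force: [0.4, 1.0, -0.2]
opening: 0.0004
```

```bash
python3 b.py; python3 lid.py
```

```text
t 30.95 tcp box [-0.0004  0.0671  0.2209] yaw vs box deg -0.61 tilt [-0.0086 -0.0074] open 0.0004 F box [ 0.32  1.08 -0.24]
lid 0.75 (np.float64(0.8856152512998267), np.float64(1.24))
```

>>> step_arm --slide '[[0, -5, 0], [0, -10, 0], [0, -15, 0], [0, 0, 0]]' --delta_rot '[[0, 0, 0], [0, 0, 0], [0, 0, 0], [0, 0, 0]]'

```text
time: 31.45
ee_pos: [0.5642, 0.1463, 0.2206]
ee_rot: [3.131, -0.144, -0.013]
ft_force: [-0.2, 0.0, 1.1]
opening: 0.0004
```

```bash
python3 lid.py
```

```text
lid 0.59 (np.float64(0.0), np.float64(2.04))
```

```bash
sed -i 's/for m in ms\[:1\]/for m in ms[:4]/' lid.py; python3 lid.py
```

```text
lid 0.71 (np.float64(0.8503937007874016), np.float64(1.06))
```

>>> step_arm --slide '[[0, -10, -10], [0, -10, -10], [0, -10, -10], [0, -10, -10], [0, 0, 0], [0, 0, 0], [0, 0, 0], [0, 0, 0], [0, 0, 0], [0, 0, 0], [0, 0, 0], [0, 0, 0]]' --delta_rot '[[0, 0, 0], [0, 0, 0], [0, 0, 0], [0, 0, 0], [0, 0, 0], [0, 0, 0], [0, 0, 0], [0, 0, 0], [0, 0, 0], [0, 0, 0], [0, 0, 0], [0, 0, 0]]'

```text
time: 32.85
ee_pos: [0.5685, 0.187, 0.264]
ee_rot: [3.13, -0.148, -0.013]
ft_force: [0.2, 1.0, -0.2]
opening: 0.0007
```

```bash
python3 lid.py
```

```text
lid 0.83 (np.float64(0.9517512508934953), np.float64(0.04))
```

>>> step_arm --slide '[[0, 0, -5], [0, 0, 0], [0, 0, 0], [0, 0, 0], [0, 0, 0], [0, 0, 0], [0, 0, 0], [0, 0, 0], [0, 0, 0], [0, 0, 0]]' --delta_rot '[[0, 0, 0], [0, 0, 0], [0, 0, 0], [0, 0, 0], [0, 0, 0], [0, 0, 0], [0, 0, 0], [0, 0, 0], [0, 0, 0], [0, 0, 0]]'

```text
time: 33.95
ee_pos: [0.5686, 0.1871, 0.2695]
ee_rot: [3.13, -0.148, -0.013]
ft_force: [0.7, -0.2, 0.5]
opening: 0.0005
```

```bash
python3 lid.py; python3 b.py; python3 - <<'E'
from h import *
S=cap('scene'); D=cap('side'); o=[]
for p in(S,D):
    c=proj(p,[.556,.05,.1])[0].astype(int); o.append(cv2.resize(p['frame'][c[1]-70:c[1]+70,c[0]-70:c[0]+70],(400,400),interpolation=cv2.INTER_CUBIC))
save(S,'v13.png',np.hstack(o))
E
```

```text
lid 0.91 (np.float64(0.9599432825239277), np.float64(0.04))
lid 0.43 (np.float64(0.0), np.float64(2.04))
t 34.05 tcp box [0.0009 0.1412 0.2696] yaw vs box deg -0.76 tilt [-0.0085 -0.0076] open 0.0002 F box [-0.59  0.07  0.7 ]
```

```bash
python3 - <<'E'
from h import *
from scipy.optimize import minimize
S=cap('scene'); D=cap('side')
M=[(p,max(nets.masks_of(p,'lid'),key=lambda m:m['score'] if m['region'].sum()>1500 else 0)['region']) for p in(S,D)]
print([m.sum() for _,m in M])
for a in(0,.02,.04,.06,.08): print(a,[round(iou(poly(p,lidpts([.5562,.0465,-.0813,a])),m),4) for p,m in M])
f=lambda v:-sum(iou(poly(p,lidpts(v)),m) for p,m in M)
v0=np.array([.5562,.0465,-.0813,.03]); r=minimize(f,v0,method='Nelder-Mead',options=dict(initial_simplex=np.vstack([v0]+[v0+d for d in np.diag([.006,.006,.03,.04])]))); print(r.x,r.fun)
for q in['used_canister']:
    m=nets.masks_of(S,q)[0]; print(m['extent'])
E
```

```text
[np.int64(2676), np.int64(2867)]
0 [np.float64(0.9213), np.float64(0.9439)]
0.02 [np.float64(0.9445), np.float64(0.9581)]
0.04 [np.float64(0.9591), np.float64(0.9574)]
0.06 [np.float64(0.9535), np.float64(0.9487)]
0.08 [np.float64(0.9287), np.float64(0.9312)]
[ 0.55501136  0.04663228 -0.07008191  0.04500303] -1.9339075799416792
[222.5, 215.1, 242.8, 243.5]
```

```bash
python3 - <<'E'
from h import *
v=[.5562,.0465,-.0813]; Rm,t=boxT(v)
for n in('side','scene'):
    p=cap(n)
    for bx in(-.08,.06,.1):
        P=lambda z,y=-.085:proj(p,Rm@[bx,y,z]+t)[0]
        print(n,bx,'pred z=.11,.107,.1,0:',[P(z).round(1).tolist() for z in(.11,.107,.1,0)])
        a=P(.13);b=P(-.01); N=int(abs(b[1]-a[1]))+1
        out=[]
        for r in np.arange(round(a[1]),round(b[1])+1):
            f=(r-a[1])/(b[1]-a[1]); c=int(round(a[0]+f*(b[0]-a[0]))); out.append((int(r),*p['frame'][int(r),c].tolist()))
        print(out)
E
```

```text
side -0.08 pred z=.11,.107,.1,0: [[300.9, 211.7], [300.9, 212.3], [301.0, 213.8], [301.5, 233.3]]
[(207, 56, 89, 138), (208, 43, 80, 138), (209, 45, 82, 138), (210, 46, 84, 141), (211, 43, 76, 127), (212, 28, 52, 90), (213, 41, 46, 56), (214, 51, 53, 50), (215, 52, 50, 50), (216, 51, 50, 46), (217, 52, 51, 49), (218, 53, 52, 49), (219, 53, 52, 50), (220, 52, 51, 50), (221, 53, 49, 49), (222, 55, 55, 53), (223, 54, 52, 50), (224, 53, 52, 50), (225, 56, 57, 52), (226, 54, 51, 52), (227, 53, 53, 50), (228, 52, 51, 49), (229, 54, 53, 50), (230, 53, 53, 50), (231, 53, 54, 51), (232, 51, 51, 49), (233, 73, 61, 47), (234, 84, 64, 46), (235, 166, 125, 86)]
side 0.06 pred z=.11,.107,.1,0: [[343.2, 213.4], [343.1, 214.1], [343.0, 215.5], [341.3, 235.0]]
[(209, 38, 77, 139), (210, 46, 82, 140), (211, 44, 82, 138), (212, 42, 81, 141), (213, 34, 64, 110), (214, 26, 39, 60), (215, 42, 45, 52), (216, 52, 49, 47), (217, 54, 51, 48), (218, 53, 52, 50), (219, 55, 51, 49), (220, 50, 51, 48), (221, 51, 48, 47), (222, 53, 52, 49), (223, 52, 50, 49), (224, 52, 49, 47), (225, 55, 51, 50), (226, 51, 51, 50)
[... 2645 characters left out ...]
2, 147), (219, 79, 89, 138), (220, 79, 77, 108), (221, 78, 67, 80), (222, 81, 69, 70), (223, 85, 70, 63), (224, 85, 69, 59), (225, 86, 68, 59), (226, 87, 71, 61), (227, 85, 69, 58), (228, 86, 69, 60), (229, 86, 70, 60), (230, 84, 68, 58), (231, 86, 70, 60), (232, 83, 67, 57), (233, 85, 68, 57), (234, 84, 67, 57), (235, 84, 68, 57), (236, 83, 66, 56), (237, 81, 65, 56), (238, 82, 66, 56), (239, 80, 64, 54), (240, 79, 63, 55), (241, 77, 62, 53), (242, 77, 64, 54), (243, 73, 61, 53), (244, 74, 61, 52), (245, 70, 58, 51), (246, 68, 57, 50), (247, 66, 56, 50), (248, 63, 53, 49), (249, 72, 58, 47), (250, 95, 70, 50), (251, 102, 74, 48), (252, 100, 74, 48), (253, 172, 125, 80), (254, 206, 149, 96)]
```

```bash
python3 -c "
from station import manip
s=manip.get_state();print(s['time'],s['ft_force']);print(manip.sign_off())"
```

```text
34.5 [0.18709233 0.02915799 0.27361867]
the job is handed in; nothing more can be done
None
```

I stood the canister in the bay, pressed the divider against it, let the lid fall shut by itself, and handed the job in at 34.5 s.

- **Canister:** my first grip closed above the knob without touching it. The fingertips sit noticeably higher than the stated 19 mm ahead of the TCP, so I went about 24 mm lower and gripped it properly. I set it down upright in the bay, let it go, and a close picture confirmed it was standing.
- **Divider:** I slid it by its tab until the canister stopped at the bumper. I then pressed for about 1.5 s, with the wrist force rising from about 8 to 12 N. Less the roughly 2 N of sliding friction, that is about 6 to 10 N on the canister. A picture after I let go showed the divider still touching the canister and no gap.
- **Lid:** I pushed it with about 4 N at most in my readings, to about 1.25 rad (some 18 degrees past upright), then backed off. It fell untouched.

**Last checks:**
- **Lid angle:** the mask fit gave 0.04 rad, just over the 0.03 rad limit. The picture edges disagreed with that: the lid's lower edge met the rim at the height expected when shut, to about 1 pixel in both cameras. I took it as shut.
- **Robot:** it stood clear of everything, with about zero force on the wrist.
- **Bystanders:** the used canister was where it started. I did not check the other bystanders again at the end.
- **Not seen at the end:** I had used up my 12 pictures, so I did not look at the inside of the box after the lid closed.

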